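Thread a guide pin through a bushed bracket

TASK

First pull the yellow plug out of the bracket's upper bush and put it in the red parts box. Then take the blue-headed guide pin from the stand, thread it from above through the upper bush and on through the lower one, stop with its collar about 10 mm above the upper bush, and finish still holding it there, hanging in the gripper and not resting on the bracket. Leave the two short black-headed pins, the hammer and the oil bottle alone.

Things in the scene. Friction and masses are not known exactly. Their poses are not given: they have to be found in the camera images.
- bracket: Green bracket fixed to the bench: base 125 x 90 x 12, a column (60 wide) on its -x side, and two ears 60 wide standing out one above the other, each with an upright brass bush (outer diameter 26, bore 14, length 20). Both bores lie on the vertical through this origin, at bench height. Ear edges are 28 from the bore in +x, 30 in y. The upper bush is its highest point. z up.
- bush_upper (a point): Centre of the upper bush's mouth: the bore axis at its top face, 115 above the bench. The bush reaches 20 down from here and stands 3 proud of the ear. z up.
- bush_lower (a point): Centre of the lower bush's mouth: the bore axis at its top face, 60 above the bench, 20 long; the gap between the bushes is 35 and there is 28 of free height between the lower bush and the base plate. z up.
- plug: Yellow plastic plug, about 30 g, standing loosely in the upper bush at the start: round head diameter 22, height 32, with a stem diameter 11, length 14 below it inside the bore. Origin on the axis at the underside of the head; z up through the head.
- parts_box: Open red box fixed to the bench, 170 (its x) x 130 (its y) x 40 high, walls 4. Origin under its centre.
- parts_box_in (a point): Centre of the red box's inner floor, with the box's axes.
- stand: Aluminium pin stand fixed to the bench: plate 200 (its x) x 60 (its y) x 10, top 115 above the bench, on two end walls, with three holes diameter 16 in a row along its x, 65 apart, the middle one at the centre. Origin at bench height under the centre. It may stand on either side of the bracket, the red box on the other.
- guide_pin: Guide pin, about 0.15 kg: steel shank diameter 12, length 100 (its last 10 tapering to a nose of diameter 5), then a steel collar diameter 30, thickness 5, then a blue round head diameter 22, height 42, to grip. Origin at the end of the nose on the axis; z up the axis to the head. At the start it hangs upright in any one of the stand's three holes, the collar resting on the plate.
- pin_collar (a point): On the guide pin's axis at the underside of its collar, 100 above the nose end; the head begins 5 higher and ends 47 higher. z up the axis.
- short_pin_a: One short pin that does not belong here, black head, 60 mm shank (otherwise shaped like the guide pin), standing in another hole of the stand. Origin at the end of its nose, z up its axis. Leave it in its hole.
- short_pin_b: Other short pin that does not belong here, black head, 60 mm shank (otherwise shaped like the guide pin), standing in another hole of the stand. Origin at the end of its nose, z up its axis. Leave it in its hole.
- hammer: Hammer lying on the bench beyond the bracket, handle along its x, about 260 long. Leave it alone.
- oil_bottle: Yellow bottle with a red cap, diameter 50, height 120, standing on the bench beyond the bracket. Origin under its centre. Leave it alone.

How it is judged:
On the way, in this order (a step that is already met when the one before it is completed fails the run):
1. The plug lies in the red box, let go (x of plug in the frame of parts_box_in between -0.08 and 0.08 m and y of plug in the frame of parts_box_in between -0.06 and 0.06 m and z of plug in the frame of parts_box_in below 0.035 m and contact force between the fingers and plug below 0.05 N), for 0.2 s.
2. The guide pin's nose has entered the upper bush (z of guide_pin in the frame of bush_upper between -0.11 and -0.005 m and horizontal distance between guide_pin and bush_upper below 0.007 m and z of pin_collar in the frame of bush_upper above -0.002 m), for 0.1 s.
At the end, for the whole second after the job is handed in: The plug lies in the red box, let go; the guide pin runs upright (within 0.08 rad) through both bushes, its axis within 5 mm of the bore, its collar 3 to 18 mm above the upper bush, still and held by the fingers (over 1 N) (all of step 1 and z of pin_collar in the frame of bush_upper between 0.003 and 0.018 m and horizontal distance between pin_collar and bush_upper below 0.005 m and horizontal distance between guide_pin and bush_lower below 0.005 m and angle between the z axis of guide_pin and the z axis of bush_upper, either way round below 0.08 rad and linear speed of guide_pin below 0.02 m/s and contact force between the fingers and guide_pin above 1 N); the arm keeps its last pose, push and grip.
It fails at once if a short pin was moved more than 20 mm (distance of short_pin_a from where it was at the start of the episode above 0.02 m).
It fails at once if a short pin was moved more than 20 mm (distance of short_pin_b from where it was at the start of the episode above 0.02 m).
It fails at once if the hammer was moved more than 20 mm (distance of hammer from where it was at the start of the episode above 0.02 m).
It fails at once if the oil bottle was moved more than 20 mm (distance of oil_bottle from where it was at the start of the episode above 0.02 m).
It also fails if it takes over 67 s, if anything falls off the work surface, if the arm or the gripper's body presses on something with over 40 N, if the wrist force passes 120 N, or if a joint passes its speed limit or range.

ROBOT

A 6-joint arm with a two-finger parallel gripper is mounted at the origin on the work surface. World frame = base frame: x ahead of the robot, y to its left, z up, the work surface at z = 0. Lengths are in m, angles in rad, forces in N, time in s.
With the tool pointing down it reaches from about 0.425 to 0.925 m from the base axis. Payload 12.5 kg.
Tool frame: the origin (TCP) lies at the centre of the arm's flange, where the gripper is bolted on; the fingertips stand 173 mm ahead of it and the grasp point (between the pads) lies 155 mm ahead of it (arm.pinch_z is the distance from the TCP to the grasp point, in m); z points along the fingers, y is the line along which they close (so a half turn about z gives the same grasp; the last joint's range is limited). The gripper opens to 85 mm and grips with 20 to 120 N. Pads are 22 mm wide; open, the fingers measure 114 mm over their backs; the gripper's body (76 mm by 85 mm) begins 54 mm behind the grasp point. The pads swing forward as they close: fully open they stand 13 mm farther back than shut.
Start: joints at [-1.264, 0.491, 1.559, -0, 1.092, -0.106], TCP at [0.251, -0.572, 0.405] pointing down, gripper open.
Joint ranges: [-3.1, 3.1], [-0.84, 2.19], [0.05, 2.79], [-1.13, 4.28], [0.06, 2.93], [-2.69, 2.69]. Speed limits (rad/s): [2.22, 2.22, 2.79, 3.14, 3.14, 3.14].

INTERFACE

Orientations are given as a unit quaternion [w, x, y, z].
In Python, from station import arm, vision, order, nets gives the robot as it stands.
- The arm moves only by the tool send_rows, never from a script. Its argument "increments" is a list that holds one entry, the list of rows, each a list of 7 numbers: the shift along the world's x, y, z in m, then the turn, a rotation vector about the world's x, y, z in degrees, then the opening, from 0 (shut) to 1 (fully open). A call has exactly 10 rows; each row shifts and turns the commanded pose from where the row before left it; what a row does not reach is not made up. A row lasts 1/8 s, in which the tool goes at most 62.5 mm and 10.7 degrees, less where a joint would pass 70% of its speed; a pose out of reach is approached as far as the arm can. A call is refused whole if a number of a shift passes 0.0625 or a number of a turn 10.7, either way. A call with a gripper value outside its range is refused whole. The fingers move at their own pace and stop on an object; the grip force is fixed at half the most. Time passes only in rows, so rows that do not move let the fingers close, or fill a call up. It gives the time, the measured TCP pose, the force, the opening and the grip force at its end, in the units of the state.
- arm.sense(): the state, without advancing time (a new reading comes with each control period).
- vision.capture(name): name is "scene" or "top" or "wrist"; returns a dict with "frame" (480x640x3 uint8, blue, green, red), "mtx" (3x3 intrinsics, pixels), "rvec" (rotation vector, rad) and "tvec" (3), from world to camera coordinates, as OpenCV has them. Camera axes: x right, y down, z forward; pixel columns grow to the right and rows downward; lengths in m; the calibration is good to about 2 mm. A picture is of the moment at which its call begins. There is no depth.
- order.hand_in(): hands the job in; it is judged then, once.
Trained networks look in a picture, given as the dict that the camera call returned (one of the last four; its "shot" number tells which), for a name from the list of things; names that differ only in an ending like _2 or _b are one class to them, and where a whole thing is asked for, a point or a joint stands for the part that bears it (a point fixed in the world has none). Each returns a list of dicts, best first, with "confidence" (0 to 1); they miss things now and then, are a little off and sometimes report something else, mostly with a low value. They report only what shows in the picture. A call takes as long as a camera call.
- nets.boxes_of(picture, query): "xy" ([column, row] in pixels, amid what is visible of it).
- nets.outline_of(picture, query): "region" (480x640 bool, what is visible of it) and "xy" ([column, row] in pixels, amid what is visible of it).
- nets.landmark_of(picture, query): "xy" ([column, row] in pixels: a listed point, or the origin of a listed thing).
The state is a dict: "time_s": time; "q": joint angles; "joint_vel": joint speeds; "joint_torque": joint torques, N m; "tcp_pos": TCP position; "tool_rot": TCP orientation; "wrist_force": force on the tool from outside, world axes, zero at the start; "ft_torque": the same for the moment, N m; "finger_gap": finger opening in m; "finger_force": force on a finger pad.
Only numpy, scipy, OpenCV 4.12 (cv2) and the standard library are available. Lean on these libraries where they do the work, as an engineer would, in place of code of your own. Each camera call takes 0.05 s, during which the arm holds its last target. There are 200 camera calls.

## Working session

There is one attempt and no reset: what is moved stays moved. The work goes in short steps, Python scripts to look and compute and a tool call to move; the robot and the scene stay as the last step left them, time stands still between calls to the robot, and variables do not carry over. Pictures are saved under pics/ and viewed, at most 10 in all, crops included, and the job is handed in when it is done.

Besides the shell and the picture viewer there is one more tool, called after ">>>" by a JSON object that holds its "method" and its "body". send_rows: Moves the arm, as the interface text tells. Its arguments: {"type":"object","properties":{"increments":{"type":"array","items":{"type":"array","items":{"type":"array","items":{"type":"number"}}}}},"required":["increments"]}

```bash
mkdir -p pics; cat > h.py <<'E'
import numpy as np, cv2
from station import arm, vision, order, nets
def cam(p):
    R=cv2.Rodrigues(np.array(p["rvec"],float))[0]; t=np.array(p["tvec"],float).ravel(); return R,t,np.array(p["mtx"],float)
def ray(p,xy):
    R,t,K=cam(p); d=R.T@np.linalg.inv(K)@np.array([xy[0],xy[1],1.]); return -R.T@t,d/np.linalg.norm(d)
def at_z(p,xy,z):
    o,d=ray(p,xy); return o+d*(z-o[2])/d[2]
def tri(obs):
    A=np.zeros((3,3));b=np.zeros(3)
    for p,xy in obs:
        o,d=ray(p,xy);M=np.eye(3)-np.outer(d,d);A+=M;b+=M@o
    return np.linalg.solve(A,b)
def proj(p,X): return cv2.projectPoints(np.array(X,float).reshape(-1,1,3),np.array(p["rvec"],float),np.array(p["tvec"],float),cam(p)[2],None)[0].reshape(-1,2)
E
python3 - <<'E'
from h import *
np.set_printoptions(precision=4,suppress=True)
P={n:vision.capture(n) for n in("scene","top")}
for n in P: cv2.imwrite(f"pics/{n}0.png",P[n]["frame"]); print(n,ray(P[n],(320,240)))
for q in["bush_upper","bush_lower","plug","parts_box_in","stand","guide_pin","pin_collar","short_pin_a","oil_bottle","hammer","bracket"]:
    o=[]
    for n in P:
        r=nets.landmark_of(P[n],q); print(q,n,[(np.round(x["xy"],1).tolist(),round(x["confidence"],2)) for x in r[:3]])
        if r:o.append((P[n],r[0]["xy"]))
    if len(o)==2: print("   ",tri(o))
E
```

```text
scene (array([ 1.2315, -0.1601,  1.0709]), array([-0.5287,  0.1738, -0.8308]))
top (array([0.4681, 0.0048, 0.9106]), array([ 0.156 , -0.009 , -0.9877]))
bush_upper scene [([287.3, 201.2], 0.84), ([286.5, 232.4], 0.56)]
bush_upper top [([313.1, 284.6], 0.86)]
    [0.5212 0.0062 0.1216]
bush_lower scene [([290.0, 216.3], 0.88), ([248.0, 349.5], 0.62)]
bush_lower top [([141.3, 198.4], 0.62)]
    [0.6303 0.095  0.2942]
plug scene []
plug top [([318.1, 295.9], 0.74), ([154.7, 243.6], 0.52), ([312.5, 290.6], 0.49)]
parts_box_in scene [([155.4, 300.7], 0.56)]
parts_box_in top [([476.9, 247.5], 0.56)]
    [ 0.6002 -0.2898  0.0135]
stand scene [([427.7, 228.7], 0.93)]
stand top [([163.2, 248.9], 0.73)]
    [0.5915 0.2886 0.0008]
guide_pin scene []
guide_pin top []
pin_collar scene [([446.4, 222.6], 0.65)]
pin_collar top [([142.3, 203.0], 0.61)]
    [0.652  0.29   0.1067]
short_pin_a scene [([429.1, 212.4], 0.6)]
short_pin_a top [([145.1, 284.6], 0.78), ([151.5, 243.7], 0.61)]
    [ 0.5275  0.3282 -0.0382]
oil_bottle scene [([406.1, 304.5], 0.79)]
oil_bottle top [([225.8, 165.6], 0.91)]
    [0.75   0.1769 0.0063]
hammer scene [([251.7, 351.8], 0.91)]
hammer top [([390.5, 169.3], 0.8), ([153.4, 244.9], 0.66)]
    [ 0.7514 -0.136  -0.0067]
bracket scene [([407.0, 304.5], 0.68)]
bracket top [([316.4, 296.9], 0.98)]
    [ 0.5924  0.1192 -0.1762]
```

View pics/scene0.png

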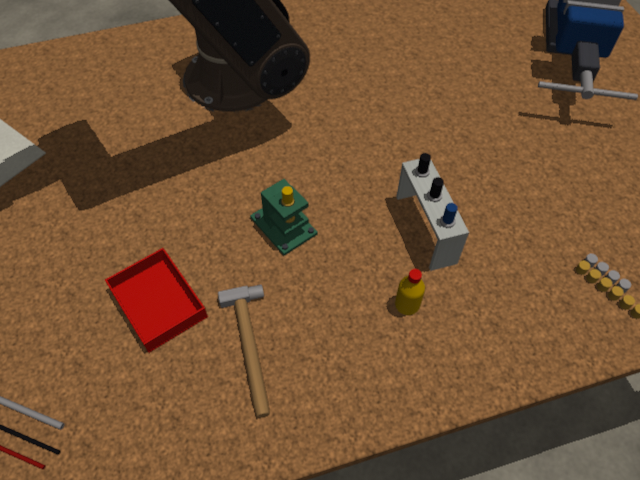

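View pics/top0.png

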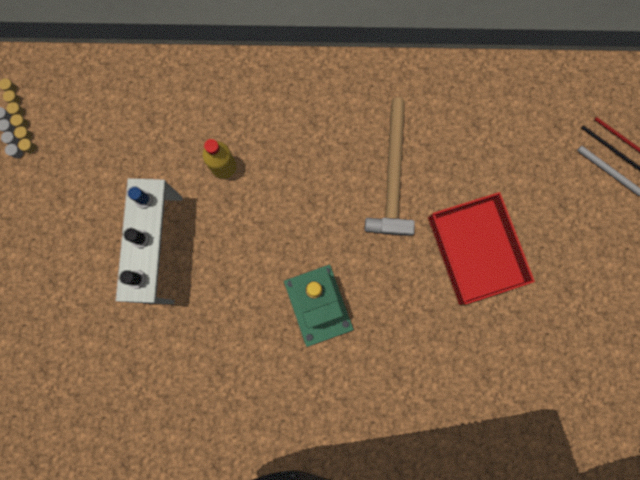

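```bash
python3 - <<'E'
from h import *
from scipy.spatial.transform import Rotation as Ro
np.set_printoptions(precision=4,suppress=True)
P={n:vision.capture(n) for n in("scene","top")}
def blobs(p,lo,hi,win):
    h=cv2.cvtColor(p["frame"],cv2.COLOR_BGR2HSV); m=cv2.inRange(h,lo,hi); w=np.zeros_like(m); x0,y0,x1,y1=win; w[y0:y1,x0:x1]=m[y0:y1,x0:x1]
    n,_,s,c=cv2.connectedComponentsWithStats(w); i=np.argsort(-s[1:,4])+1
    return [(c[k],s[k,4]) for k in i[:3] if s[k,4]>15]
def both(lo,hi,ws,wt):
    a,b=blobs(P["scene"],lo,hi,ws),blobs(P["top"],lo,hi,wt); print(a,b); return a,b
Y=((18,150,100),(35,255,255))
a,b=both(*Y,(270,180,305,215),(295,270,335,305)); print("plug",tri([(P["scene"],a[0][0]),(P["top"],b[0][0])]))
B=((100,120,20),(130,255,255))
a,b=both(*B,(430,195,470,235),(120,180,165,215)); print("blue",tri([(P["scene"],a[0][0]),(P["top"],b[0][0])]))
K=((0,0,0),(180,255,35))
a,b=both(*K,(410,145,450,200),(110,220,160,290))
a.sort(key=lambda v:v[0][0]);b.sort(key=lambda v:-v[0][1])
for u,v in zip(a,b): print("black",tri([(P["scene"],u[0]),(P["top"],v[0])]))
s=arm.sense(); print(s["tcp_pos"],Ro.from_quat(np.roll(s["tool_rot"],-1)).as_matrix(),s["finger_gap"])
for q in ["parts_box"]:
    for n in P: r=nets.outline_of(P[n],q); print(n,[(x["xy"],x["confidence"]) for x in r[:1]])
E
```

```text
[(array([287.    , 190.2222]), np.int32(81)), (array([290.12, 203.08]), np.int32(25))] [(array([313.7202, 288.9167]), np.int32(168))]
plug [0.5134 0.0068 0.1463]
[(array([449.3909, 213.0558]), np.int32(197))] [(array([136.9565, 194.7081]), np.int32(161))]
blue [0.6565 0.2861 0.1452]
[(array([435.9255, 187.5638]), np.int32(188)), (array([423.45  , 163.2167]), np.int32(180))] [(array([138.8632, 238.0211]), np.int32(95)), (array([135.1609, 278.7701]), np.int32(87))]
black [0.5253 0.2849 0.1415]
black [0.5892 0.2844 0.1399]
[ 0.2507 -0.5725  0.4047] [[ 0.916   0.4012 -0.    ]
 [ 0.4012 -0.916  -0.    ]
 [-0.      0.     -1.    ]] 0.08548543208482681
scene [([153.5, 298.0], 0.83)]
top [([478.8, 251.3], 0.78)]
```

>>> {"method": "send_rows", "body": {"increments": [[[0.0264,0.0578,0,0,0,-2.4,1],[0.0264,0.0578,0,0,0,-2.4,1],[0.0264,0.0578,0,0,0,-2.4,1],[0.0264,0.0578,0,0,0,-2.4,1],[0.0264,0.0578,0,0,0,-2.4,1],[0.0264,0.0578,0,0,0,-2.4,1],[0.0264,0.0578,0,0,0,-2.4,1],[0.0264,0.0578,0,0,0,-2.4,1],[0.0264,0.0578,0,0,0,-2.4,1],[0.0264,0.0578,0,0,0,-2.05,1]]]}}

```text
time_s: 2.65
tcp_pos: [0.511, -0.0019, 0.405]
tool_rot: [0.0, 1.0, -0.001, 0.0]
wrist_force: [-0.1, -1.1, 0.4]
finger_gap: 0.0853
finger_force: 0.0
```

```bash
python3 - <<'E'
from h import *
np.set_printoptions(precision=4,suppress=True)
p=vision.capture("wrist"); s=arm.sense(); print(s["time_s"],s["tcp_pos"],s["tool_rot"],s["q"],s["wrist_force"])
cv2.imwrite("pics/w1.png",p["frame"]); print(ray(p,(320,240)))
for q in ["plug","bush_upper"]:
    r=nets.landmark_of(p,q); print(q,[(x["xy"],x["confidence"]) for x in r[:2]])
    if r: print(at_z(p,r[0]["xy"],.115))
m=cv2.inRange(cv2.cvtColor(p["frame"],cv2.COLOR_BGR2HSV),(18,120,80),(35,255,255)); n,_,st,c=cv2.connectedComponentsWithStats(m)
for k in np.argsort(-st[1:,4])[:2]+1: print(c[k],st[k],at_z(p,c[k],.147),at_z(p,c[k],.137))
E
```

```text
2.7 [0.5128 0.0031 0.405 ] [-0.0007  1.     -0.0001  0.001 ] [-0.1231  0.3316  1.83    0.0019  0.9783  1.4468] [-2.4247  3.4391 -0.7204]
(array([ 0.5898, -0.0018,  0.3752]), array([-0.3143, -0.007 , -0.9493]))
plug [([308.1, 226.7], 0.61)]
[0.5125 0.0038 0.115 ]
bush_upper [([304.1, 231.9], 0.73)]
[0.5091 0.0063 0.115 ]
[297.0977 231.9842] [ 274  205   44   54 1710] [0.519  0.0092 0.147 ] [0.5159 0.0097 0.137 ]
```

View pics/w1.png

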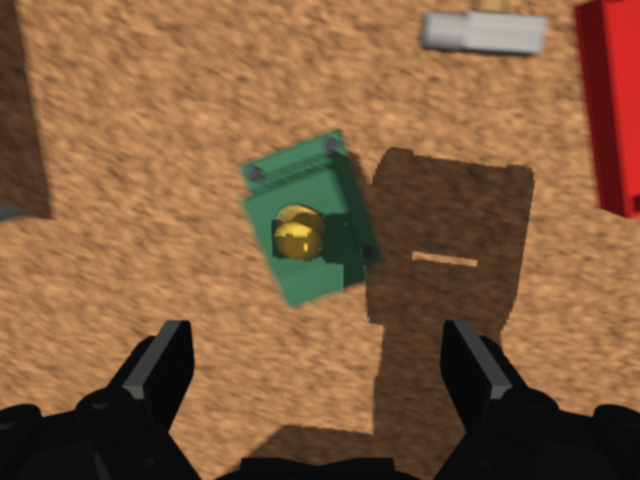

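```bash
python3 - <<'E'
from h import *
np.set_printoptions(precision=4,suppress=True)
p=vision.capture("wrist"); s=arm.sense(); print(s["tcp_pos"],s["joint_vel"])
f=p["frame"]; print(cam(p)[2])
m=cv2.inRange(cv2.cvtColor(f,cv2.COLOR_BGR2HSV),(18,120,80),(35,255,255)); n,_,st,c=cv2.connectedComponentsWithStats(m)
k=np.argmax(st[1:,4])+1;x,y,w,h=st[k,:4]; print(st[k])
# rows widths
for r in range(y,y+h,4): q=np.where(m[r,x:x+w])[0]; print(r,x+q.min(),x+q.max())
for X in[(.514,.008)]:
  t=np.linspace(0,6.28,13)[:-1]
  for z,rr in[(.147,.011),(.115,.011),(.115,.013)]: 
    u=proj(p,np.c_[X[0]+rr*np.cos(t),X[1]+rr*np.sin(t),0*t+z]); print(z,rr,u.min(0),u.max(0),u.mean(0))
cv2.imwrite("pics/w2.png",cv2.resize(f[180:320,220:400],None,fx=4,fy=4))
E
```

```text
[ 0.5105 -0.003   0.4046] [-0.0514 -0.0091  0.0137 -0.0032  0.0002 -0.0094]
[[430.7428   0.     316.8446]
 [  0.     430.7428 238.8686]
 [  0.       0.       1.    ]]
[ 286  207   40   55 1688]
207 303 309
211 293 318
215 289 321
219 287 323
223 286 324
227 287 325
231 288 324
235 288 321
239 287 322
243 286 323
247 287 322
251 288 321
255 291 318
259 297 313
0.147 0.011 [280.4498 221.2618] [319.9324 258.7329] [300.1884 240.1409]
0.115 0.011 [284.5527 207.1335] [319.5968 240.8001] [302.0725 224.0823]
0.115 0.013 [281.3664 203.9868] [322.7821 243.7771] [302.0716 224.0414]
```

View pics/w2.png

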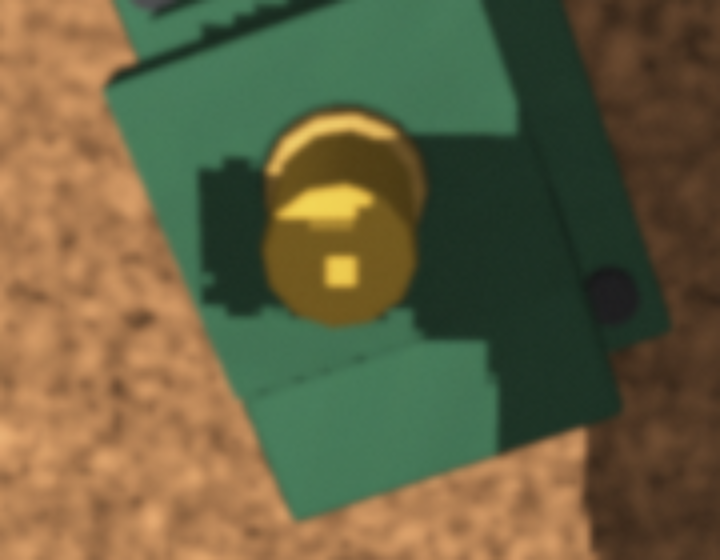

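>>> {"method": "send_rows", "body": {"increments": [[[0,0,-0.01,0,0,0,1],[0,0,-0.01,0,0,0,1],[0,0,-0.01,0,0,0,1],[0,0,-0.01,0,0,0,1],[0,0,0,0,0,0,1],[0,0,0,0,0,0,1],[0,0,0,0,0,0,1],[0,0,0,0,0,0,1],[0,0,0,0,0,0,1],[0,0,0,0,0,0,1]]]}}

```text
time_s: 4.1
tcp_pos: [0.5104, -0.004, 0.3648]
tool_rot: [0.0, 1.0, 0.0, 0.0]
wrist_force: [-1.3, -0.5, 1.1]
finger_gap: 0.0856
finger_force: 0.0
```

```bash
cat >> h.py <<'E'
def col(p,lo,hi):
    m=cv2.inRange(cv2.cvtColor(p["frame"],cv2.COLOR_BGR2HSV),lo,hi); n,_,st,c=cv2.connectedComponentsWithStats(m)
    k=np.argmax(st[1:,4])+1; x,y,w,h=st[k,:4]; return x,y,x+w,y+h
E
python3 - <<'E'
from h import *
np.set_printoptions(precision=4,suppress=True)
p=vision.capture("wrist"); s=arm.sense(); print(s["tcp_pos"],s["joint_vel"],s["wrist_force"])
x0,y0,x1,y1=col(p,(18,120,80),(35,255,255)); print(x0,y0,x1,y1)
t=np.linspace(0,6.28,25)[:-1]
for z,rr in[(.147,.011),(.115,.013)]: 
    u=proj(p,np.c_[.513+rr*np.cos(t),.0057+rr*np.sin(t),0*t+z]); print(z,rr,u.min(0),u.max(0),u.mean(0))
E
```

```text
[ 0.5104 -0.0039  0.3648] [-0.0009 -0.0008  0.0005 -0.0008 -0.0006  0.0026] [ 0.6723  0.0396 -0.5559]
274 224 323 291
0.147 0.011 [273.3609 245.9284] [320.1856 289.4304] [296.7693 267.8752]
0.115 0.013 [275.3472 222.6028] [323.4588 268.0801] [299.3993 245.5514]
```

>>> {"method": "send_rows", "body": {"increments": [[[0.001,0.005,0,0,0,0,1],[0.001,0.0045,-0.01,0,0,0,1],[0,0,-0.02,0,0,0,1],[0,0,-0.025,0,0,0,1],[0,0,-0.015,0,0,0,1],[0,0,-0.004,0,0,0,1],[0,0,0,0,0,0,0],[0,0,0,0,0,0,0],[0,0,0,0,0,0,0],[0,0,0,0,0,0,0]]]}}

```text
time_s: 5.4
tcp_pos: [0.5125, 0.0055, 0.2914]
tool_rot: [0.0, 1.0, -0.0, 0.0]
wrist_force: [-2.0, -0.3, 4.9]
finger_gap: 0.0201
finger_force: 58.4
```

>>> {"method": "send_rows", "body": {"increments": [[[0,0,0.01,0,0,0,0],[0,0,0.025,0,0,0,0],[0,0,0.03,0,0,0,0],[0,0,0.02,0,0,0,0],[0.01,-0.035,0,0,0,0,0],[0.015,-0.055,0,0,0,0,0],[0.018,-0.06,0,0,0,0,0],[0.018,-0.06,0,0,0,0,0],[0.015,-0.05,0,0,0,0,0],[0.011,-0.035,0,0,0,0,0]]]}}

```text
time_s: 6.65
tcp_pos: [0.5994, -0.2915, 0.3762]
tool_rot: [0.0, 1.0, -0.001, 0.0]
wrist_force: [0.4, 0.7, -0.4]
finger_gap: 0.0204
finger_force: 58.7
```

```bash
python3 - <<'E'
from h import *
np.set_printoptions(precision=4,suppress=True)
P=[vision.capture(n) for n in("top","scene")]
for p in P:
    m=cv2.inRange(cv2.cvtColor(p["frame"],cv2.COLOR_BGR2HSV),(0,180,90),(4,255,255)); n,_,st,c=cv2.connectedComponentsWithStats(m); k=np.argmax(st[1:,4])+1
    print(c[k],st[k],at_z(p,c[k],.01))
s=arm.sense(); print(s["tcp_pos"],s["finger_gap"],s["finger_force"])
cv2.imwrite("pics/s3.png",P[1]["frame"])
E
```

```text
[474.5598 247.5391] [ 429  193  100  111 5557] [ 0.601  -0.2848  0.01  ]
[162.7977 302.3337] [ 129  248   76   97 3144] [ 0.6053 -0.2786  0.01  ]
[ 0.5995 -0.2924  0.3758] 0.019557052903443416 58.704844401218
```

View pics/s3.png

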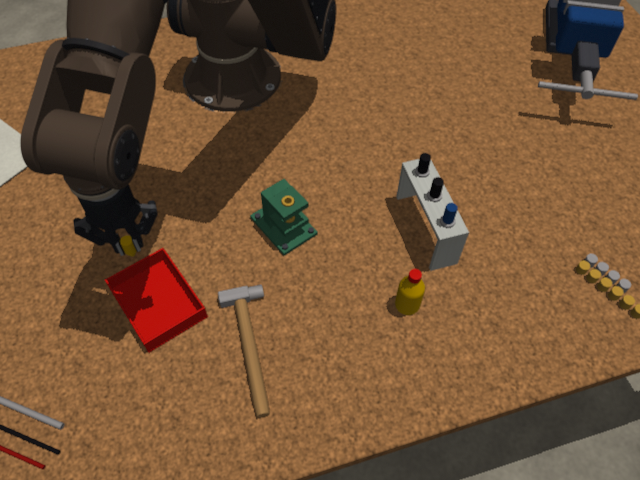

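>>> {"method": "send_rows", "body": {"increments": [[[0,0.003,-0.03,0,0,0,0],[0,0,-0.04,0,0,0,0],[0,0,-0.045,0,0,0,0],[0,0,-0.03,0,0,0,0],[0,0,-0.02,0,0,0,0],[0,0,0,0,0,0,0],[0,0,0,0,0,0,0.45],[0,0,0,0,0,0,0.45],[0,0,0,0,0,0,0.45],[0,0,0,0,0,0,0.45]]]}}

```text
time_s: 8.0
tcp_pos: [0.5994, -0.2862, 0.2111]
tool_rot: [0.0, 1.0, -0.0, 0.0]
wrist_force: [-0.3, -0.2, -0.0]
finger_gap: 0.0385
finger_force: 0.0
```

>>> {"method": "send_rows", "body": {"increments": [[[0,0,0.03,0,0,0,0.45],[0,0,0.05,0,0,0,0.45],[0,0,0.05,0,0,0,0.6],[0,0,0.05,0,0,0,1],[0,0.02,0.02,0,0,0,1],[0,0.04,0.0,0,0,0,1],[0,0.06,0,0,0,0,1],[0,0.06,0,0,0,0,1],[0,0.06,0,0,0,0,1],[0,0.05,0,0,0,0,1]]]}}

```text
time_s: 9.25
tcp_pos: [0.5986, 0.0066, 0.4101]
tool_rot: [-0.0, 1.0, 0.0, -0.001]
wrist_force: [0.7, 0.4, 0.3]
finger_gap: 0.0854
finger_force: 0.0
```

```bash
python3 - <<'E'
from h import *
np.set_printoptions(precision=4,suppress=True)
p=vision.capture("wrist"); q=vision.capture("top")
s=arm.sense(); print(s["tcp_pos"],s["finger_gap"],s["q"])
cv2.imwrite("pics/t4.png",q["frame"])
m=cv2.inRange(cv2.cvtColor(q["frame"],cv2.COLOR_BGR2HSV),(18,120,60),(35,255,255)); m[:,:420]=0;n,_,st,c=cv2.connectedComponentsWithStats(m)
for k in np.argsort(-st[1:,4])[:3]+1: print(c[k],st[k])
E
```

```text
[0.5986 0.0085 0.4101] 0.08527675008505496 [-0.0961  0.4482  1.619   0.0007  1.076   1.4697]
[479.7516 245.1801] [472 239  16  13 161]
[435. 464.] [435 464   1   1   1]
```

View pics/t4.png

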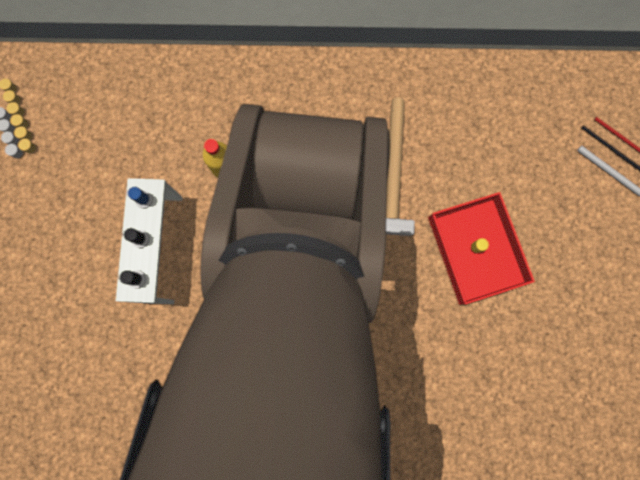

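>>> {"method": "send_rows", "body": {"increments": [[[0.006,0.03,0,0,0,0,1],[0.01,0.055,0,0,0,0,1],[0.01,0.055,0,0,0,0,1],[0.01,0.055,0,0,0,0,1],[0.01,0.05,0,0,0,0,1],[0.006,0.03,0,0,0,0,1],[0.002,0.004,0,0,0,0,1],[0,0,0,0,0,0,1],[0,0,0,0,0,0,1],[0,0,0,0,0,0,1]]]}}

```text
time_s: 10.6
tcp_pos: [0.6534, 0.2818, 0.411]
tool_rot: [0.0, 1.0, -0.001, 0.0]
wrist_force: [-0.5, -0.7, 0.0]
finger_gap: 0.0856
finger_force: 0.0
```

```bash
python3 - <<'E'
from h import *
np.set_printoptions(precision=4,suppress=True)
p=vision.capture("wrist"); s=arm.sense(); print(s["tcp_pos"],s["finger_gap"],s["q"])
print(col(p,(100,100,20),(130,255,255)))
t=np.linspace(0,6.28,25)[:-1]
for z,rr in[(.162,.011),(.120,.011)]: 
    u=proj(p,np.c_[.6525+rr*np.cos(t),.286+rr*np.sin(t),0*t+z]); print(z,rr,u.min(0),u.max(0),u.mean(0))
for q in ["pin_collar","guide_pin"]:
    r=nets.landmark_of(p,q); print(q,[(x["xy"],x["confidence"],at_z(p,x["xy"],.115)) for x in r[:2]])
cv2.imwrite("pics/w5.png",p["frame"])
E
```

```text
[0.6534 0.2819 0.411 ] 0.08559346626723476 [ 0.3146  0.6144  1.3119 -0.0001  1.2152  1.8864]
(np.int32(292), np.int32(214), np.int32(329), np.int32(267))
0.162 0.011 [289.1445 232.9719] [329.8007 271.2038] [309.4705 252.2385]
0.12 0.011 [293.203  212.8761] [327.9171 246.0893] [310.5584 229.5957]
pin_collar [([311.7, 229.1], 0.71, array([0.6514, 0.2853, 0.115 ]))]
guide_pin [([312.1, 194.5], 0.66, array([0.6741, 0.285 , 0.115 ]))]
```

View pics/w5.png

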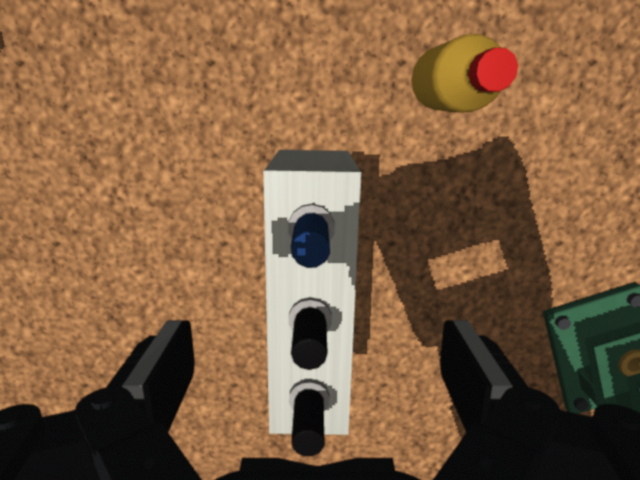

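>>> {"method": "send_rows", "body": {"increments": [[[0,0.004,-0.02,0,0,0,1],[0,0,-0.03,0,0,0,1],[0,0,-0.03,0,0,0,1],[0,0,-0.02,0,0,0,1],[0,0,-0.0125,0,0,0,1],[0,0,0,0,0,0,0],[0,0,0,0,0,0,0],[0,0,0,0,0,0,0],[0,0,0,0,0,0,0],[0,0,0,0,0,0,0]]]}}

```text
time_s: 12.0
tcp_pos: [0.6534, 0.2867, 0.2992]
tool_rot: [-0.0, 1.0, -0.0, 0.001]
wrist_force: [-1.1, -1.0, 6.5]
finger_gap: 0.0205
finger_force: 58.8
```

>>> {"method": "send_rows", "body": {"increments": [[[0,0,0.015,0,0,0,0],[0,0,0.04,0,0,0,0],[0,0,0.05,0,0,0,0],[0,0,0.045,0,0,0,0],[0,0,0.015,0,0,0,0],[-0.005,-0.02,0,0,0,0,0],[-0.015,-0.04,0,0,0,0,0],[-0.025,-0.05,0,0,0,0,0],[-0.025,-0.05,0,0,0,0,0],[-0.025,-0.05,0,0,0,0,0]]]}}

```text
time_s: 13.25
tcp_pos: [0.5567, 0.0747, 0.4613]
tool_rot: [0.0, 1.0, -0.0, -0.002]
wrist_force: [1.0, -1.0, -2.2]
finger_gap: 0.0205
finger_force: 58.9
```

>>> {"method": "send_rows", "body": {"increments": [[[-0.025,-0.04,0,0,0,0,0],[-0.015,-0.02,0,0,0,0,0],[-0.006,-0.011,0,0,0,0,0],[0,0,-0.015,0,0,0,0],[0,0,-0.02,0,0,0,0],[0,0,-0.005,0,0,0,0],[0,0,0,0,0,0,0],[0,0,0,0,0,0,0],[0,0,0,0,0,0,0],[0,0,0,0,0,0,0]]]}}

```text
time_s: 14.5
tcp_pos: [0.5123, 0.0058, 0.4235]
tool_rot: [0.0, 1.0, 0.0, 0.0]
wrist_force: [0.3, 0.7, -1.3]
finger_gap: 0.0203
finger_force: 59.0
```

```bash
python3 - <<'E'
from h import *
np.set_printoptions(precision=4,suppress=True)
p=vision.capture("wrist"); s=arm.sense(); print(s["tcp_pos"],s["finger_gap"],s["finger_force"],s["wrist_force"],s["time_s"])
T=s["tcp_pos"]; nose=[T[0],T[1],T[2]-.2842]; print("pred nose, bush",proj(p,[nose,[T[0],T[1],T[2]-.1842],[.5125,.0055,.115]]))
for q in ["guide_pin","pin_collar","bush_upper"]:
    r=nets.landmark_of(p,q); print(q,[(x["xy"],x["confidence"]) for x in r[:2]])
cv2.imwrite("pics/w6.png",cv2.resize(p["frame"][120:420,170:470],None,fx=2,fy=2))
E
```

```text
[0.5123 0.0058 0.4235] 0.020557776962885996 58.98776651825756 [-0.4221  0.2889 -2.4995] 14.55
pred nose, bush [[317.2581 231.6589]
 [317.4622 306.0808]
 [317.6587 220.6882]]
guide_pin [([318.7, 229.3], 0.79)]
pin_collar [([315.8, 230.7], 0.66), ([319.6, 307.4], 0.6)]
bush_upper [([319.2, 224.5], 0.67)]
```

View pics/w6.png

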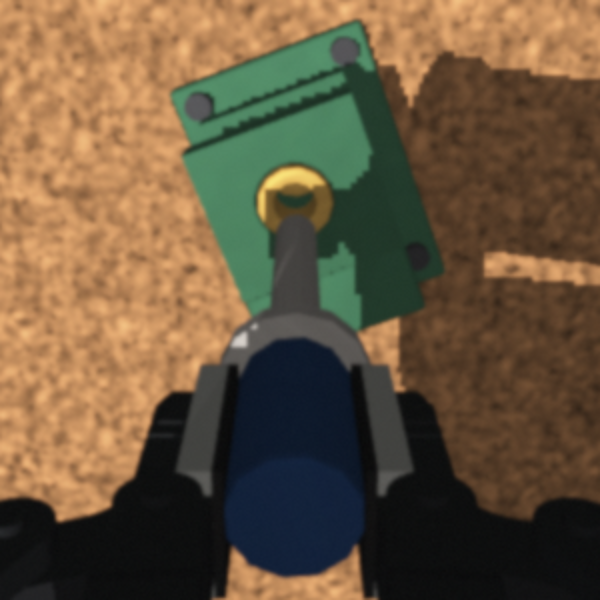

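>>> {"method": "send_rows", "body": {"increments": [[[0,0.0005,-0.005,0,0,0,0],[0,0,-0.008,0,0,0,0],[0,0,-0.008,0,0,0,0],[0,0,-0.008,0,0,0,0],[0,0,-0.008,0,0,0,0],[0,0,-0.008,0,0,0,0],[0,0,-0.005,0,0,0,0],[0,0,0,0,0,0,0],[0,0,0,0,0,0,0],[0,0,0,0,0,0,0]]]}}

```text
time_s: 15.95
tcp_pos: [0.5124, 0.0063, 0.3735]
tool_rot: [0.0, 1.0, -0.0, 0.0]
wrist_force: [-0.4, -0.3, -2.1]
finger_gap: 0.0204
finger_force: 59.0
```

>>> {"method": "send_rows", "body": {"increments": [[[0,0,-0.005,0,0,0,0],[0,0,-0.007,0,0,0,0],[0,0,-0.007,0,0,0,0],[0,0,-0.007,0,0,0,0],[0,0,-0.007,0,0,0,0],[0,0,-0.006,0,0,0,0],[0,0,-0.006,0,0,0,0],[0,0,0,0,0,0,0],[0,0,0,0,0,0,0],[0,0,0,0,0,0,0]]]}}

```text
time_s: 17.2
tcp_pos: [0.5124, 0.0063, 0.3284]
tool_rot: [0.0, 1.0, -0.0, 0.0]
wrist_force: [-0.6, 0.5, -1.7]
finger_gap: 0.0205
finger_force: 59.0
```

Free so far; a further 19 mm puts the collar 10 mm above the bush.

>>> {"method": "send_rows", "body": {"increments": [[[0,0,-0.004,0,0,0,0],[0,0,-0.005,0,0,0,0],[0,0,-0.005,0,0,0,0],[0,0,-0.004,0,0,0,0],[0,0,-0.001,0,0,0,0],[0,0,0,0,0,0,0],[0,0,0,0,0,0,0],[0,0,0,0,0,0,0],[0,0,0,0,0,0,0],[0,0,0,0,0,0,0]]]}}

```text
time_s: 18.45
tcp_pos: [0.5123, 0.0063, 0.3093]
tool_rot: [0.0, 1.0, 0.0, 0.0]
wrist_force: [-0.4, -0.1, -2.1]
finger_gap: 0.0204
finger_force: 59.0
```

```bash
python3 - <<'E'
from h import *
np.set_printoptions(precision=4,suppress=True)
p=vision.capture("wrist"); q=vision.capture("scene"); s=arm.sense(); print(s["tcp_pos"],s["finger_force"],s["wrist_force"],s["ft_torque"],s["time_s"])
T=s["tcp_pos"]; print(proj(q,[[T[0],T[1],T[2]-.1842],[.5125,.0055,.115]]))
a=cv2.resize(p["frame"][180:430,190:440],(400,400)); b=cv2.resize(q["frame"][160:260,235:335],(400,400),interpolation=cv2.INTER_CUBIC)
cv2.imwrite("pics/f7.png",np.hstack([a,b]))
E
```

```text
[0.5123 0.0063 0.3092] 58.980974208097905 [-0.5198  0.4721 -1.5541] [ 0.0046 -0.0084  0.0358] 18.55
[[286.7951 196.6534]
 [286.631  199.9298]]
```

View pics/f7.png

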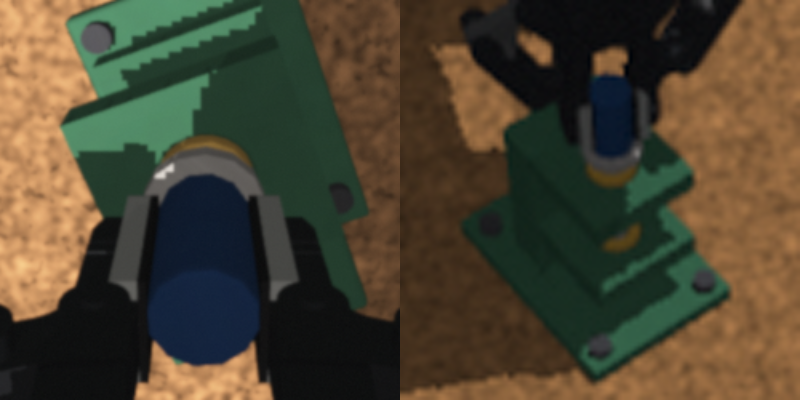

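The wrist view (left) shows the collar centred over the brass bush. The scene view (right) shows a gap below the collar at about (287,197). The wrist force of about -1.5 to -2 N is just the pin's weight, so it hangs free.

```bash
python3 -c "
from station import order
print(order.hand_in())"
```

```text
the job is handed in; nothing more can be done
None
```

The job is handed in with no verdict shown: the plug is in the red box, and the guide pin hangs in the gripper through both bushes with its collar about 10 mm above the upper one, with no contact force on the bracket.

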